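# Park the wooden van on the display turntable

## Task

Turn the round display turntable until its empty bay faces squarely to the brass pointer at the front of the stand. Then pick up the loose wooden van and park it in that bay, on its wheels between the two kerbs, nose pointing outward over the pointer, and leave the bay still facing the pointer. Do not knock over or shove aside the dice cup or the mug.

Things in the scene. Friction and masses are not known exactly. Their poses are not given: they have to be found in the camera images.
- stand: Fixed round wooden stand of the turntable, 210 mm across and 20 mm high, on the table; its origin is the centre of its underside, on the turning axis. Its front is its own -x side, which looks roughly to the robot; a brass arrow pointer 12 mm high lies on the table there, reaching from under the disc to 198 mm from the axis.
- front (a point): Point on top of the brass pointer, 165 mm from the turning axis (20 mm outside the disc's rim), 12 mm above the table. Its axes are those of the stand: its -x points away from the axis to the front, z up.
- hub (a point): Centre of the top face of the wooden disc (290 mm across, 14 mm thick), on the turning axis, 36 mm above the table. A brass hub 48 mm across rises 22 mm there. Four bays at 90 degrees: one empty, the others carry a fixed bus, racing car and tractor, up to 55 mm tall. 45 degrees to either side of each bay a rim peg, 20 mm across, 45 mm tall, stands 130 mm from the axis: push these sideways.
- bay (a point): Centre of the empty bay, on the disc's top face (36 mm above the table), 90 mm from the axis. Its axes turn with the disc: -x points straight outward from the axis, z up. The bay runs radially, between two kerbs 5 mm thick, 6 mm high and 80 mm long whose inner faces are 60 mm apart.
- disc (a joint): Angle of the disc in rad, growing anticlockwise seen from above; 0 (or any whole number of turns) when the empty bay faces the pointer. It may start anywhere; it can turn without end either way. A stiff bearing: a push of about 1 to 2 N at a peg turns it and it stops at once when the push ends.
- van: The loose wooden van, 98 mm long, 46 mm wide, 50 mm high, about 160 g, standing on four wheels on the table; its origin is under its middle, at the wheels' underside. Its own -x is the nose.
- van_mid (a point): Middle of the van, 25 mm above its wheels' underside, half-way along its 98 mm. Axes of the van: nose to -x, y across, z up. The tall box body, with flat upright sides 46 mm apart, reaches from 18 mm ahead of this point to 48 mm behind it and is 50 mm high; ahead of it is the low bonnet, 42 mm wide and 28 mm high.
- van_nose (a point): Front end of the van's bonnet, 48 mm ahead of van_mid.
- dice_cup: Black dice cup, 68 mm across and 70 mm high, standing loose near the van; it and the van may have changed places. Origin at the centre of its underside. Leave it alone.
- mug: White mug with a handle, 80 mm across and 90 mm high, to the left of the turntable. Origin under its centre. Leave it alone.
Things that resemble listed ones, but are neither listed nor needed, are in the scene too. Several things have the shape of the van; the one meant has the colours described above.

How it is judged:
By the outcome, as a careful person would: the job done as asked, in the order asked, and still so for the second after the job is handed in, with the robot touching nothing.
It also fails if it takes over 72 s, if anything falls off the work surface, if the arm or the gripper's body presses on something with over 40 N, if the wrist force passes 120 N, or if a joint passes its speed limit or range.

## Robot

A 6-joint arm with a two-finger parallel gripper is mounted at the origin on the work surface. World frame = base frame: x ahead of the robot, y to its left, z up, the work surface at z = 0. Lengths are in m, angles in rad, forces in N, time in s.
With the tool pointing down it reaches from about 0.35 to 0.85 m from the base axis. Payload 8.1 kg.
Tool frame: the origin (TCP) lies between the finger pads; the fingertips stand 25 mm ahead of it and the grasp point (between the pads) lies 6 mm ahead of it (robot.tip_extent is the distance from the TCP to the fingertips, in m); z points along the fingers, y is the direction in which the jaws open and shut (so a half turn about z gives the same grasp; the last joint's range is limited). The gripper opens to 93 mm and grips with 3 to 60 N. Pads are 15 mm wide; open, the fingers measure 128 mm over their backs; the gripper's body (75 mm by 188 mm) begins 65 mm behind the grasp point.
Start: joints at [-1.287, 0.13, 1.488, -0, 1.523, -0.085], TCP at [0.216, -0.56, 0.244] pointing down, gripper open.
Joint ranges: [-2.96, 2.96], [-0.89, 2.26], [0.02, 2.5], [-1.34, 4.48], [0, 2.73], [-2.66, 2.66]. Speed limits (rad/s): [2.39, 2.39, 2.79, 3.14, 3.14, 3.14].

## Interface

Orientations are given as a rotation vector (axis times angle).
In Python, from plant import robot gives the robot as it stands.
- The arm moves only by the tool drive_tool, never from a script. Its argument "increments" is a list of rows, each a list of 7 numbers: the closure, from 0 (fully open) to 1 (shut), then the shift along the world's x, y, z in units of 25 mm (1.0 is 25 mm), then the turn, a rotation vector about the world's x, y, z in rad. In form: [[gripper, dx, dy, dz, rx, ry, rz], ...]. A call has 1 to 20 rows; each row is the pose to reach, as a shift and turn from the pose commanded when the call began; what a row does not reach only later rows make up. A row lasts 1/12 s, in which the tool goes at most 41.7 mm and 7.16 degrees, less where a joint would pass 70% of its speed; a pose out of reach is approached as far as the arm can. A call with a gripper value outside its range is refused whole. The fingers move at their own pace and stop on an object; "squeeze" is the grip in N (left out, the last holds). Time passes only in rows, so rows that repeat a pose let the fingers close. It gives the time, the measured TCP pose, the force and the opening at its end, in the units of the state.
- robot.read_state(): the state, without advancing time (a new reading comes with each control period).
- robot.read_camera(name): name is "scene" or "top" or "wrist"; returns a dict with "image" (400x640x3 uint8, red, green, blue), "fx", "fy", "cx", "cy" (pixels), "T" (4x4, takes a point from camera to world coordinates); the wrist camera has in their place "mount" (4x4, takes a point from camera to tool coordinates, whose origin is the TCP and whose axes are the flange's). Camera axes: x right, y down, z forward; pixel columns grow to the right and rows downward; lengths in m; the calibration is good to about 2 mm. A picture is of the moment at which its call begins: read the wrist's pose just before it. There is no depth.
- robot.close_job(): hands the job in, once; it reports no verdict.
The state is a dict: "t": time; "q": joint angles; "dq": joint speeds; "joint_torque": joint torques, N m; "tool_pos": TCP position; "orientation": TCP orientation; "force": force on the tool from outside, world axes, zero at the start; "wrist_torque": the same for the moment, N m; "opening": finger opening in m.
Only numpy, scipy, OpenCV 4.12 (cv2) and the standard library are available. Lean on these libraries where they do the work, as an engineer would, in place of code of your own. Each camera call takes 0.05 s, during which the arm holds its last target.

## Working session

There is one attempt and no reset: what is moved stays moved. The work goes in short steps, Python scripts to look and compute and a tool call to move; the robot and the scene stay as the last step left them, time stands still between calls to the robot, and variables do not carry over. Pictures are saved under pics/ and viewed, and the job is handed in when it is done.

Besides the shell and the picture viewer there is one more tool, called after "Request:" as a command line: name --pt "numbers of a row" for each row, then --argument value for the rest. drive_tool: Moves the arm, as the interface text tells. Its arguments: {"type":"object","properties":{"increments":{"type":"array"},"squeeze":{"type":"number"}},"required":["increments"]}

```bash
ls; mkdir -p pics
cat > h.py <<'E'
import numpy as np, cv2
from scipy.spatial.transform import Rotation as R
from plant import robot
def grab(name,fn):
    s=robot.read_state(); c=robot.read_camera(name)
    cv2.imwrite('pics/'+fn+'.png',cv2.cvtColor(c['image'],cv2.COLOR_RGB2BGR))
    if 'T' not in c:
        M=np.eye(4);M[:3,:3]=R.from_rotvec(s['orientation']).as_matrix();M[:3,3]=s['tool_pos']
        c['T']=M@c['mount']
    np.savez('pics/'+fn+'.npz',**{k:c[k] for k in ('image','fx','fy','cx','cy','T')})
    return c
def load(fn): 
    d=np.load('pics/'+fn+'.npz'); return {k:d[k] for k in d}
def ray(c,u,v):
    d=np.array([(u-c['cx'])/c['fx'],(v-c['cy'])/c['fy'],1.]); return c['T'][:3,3],c['T'][:3,:3]@d
def plane(c,u,v,z):
    o,d=ray(c,u,v); return o+d*(z-o[2])/d[2]
def proj(c,p):
    q=np.linalg.inv(c['T'])@np.append(p,1); return c['fx']*q[0]/q[2]+c['cx'],c['fy']*q[1]/q[2]+c['cy']
def tri(c1,p1,c2,p2):
    o1,d1=ray(c1,*p1);o2,d2=ray(c2,*p2)
    A=np.stack([d1,-d2],1);t=np.linalg.lstsq(A,o2-o1,rcond=None)[0]
    a=o1+d1*t[0];b=o2+d2*t[1]; return (a+b)/2,np.linalg.norm(a-b)
E
python3 - <<'E'
from h import *
np.set_printoptions(precision=3,suppress=True)
for n in('scene','top','wrist'):
    c=grab(n,n+'0');print(n,c['fx'],c['cx'],c['cy']);print(c['T'])
print(robot.read_state())
E
```

```text
pics
scene 482.03509432010134 320.53573005031166 198.49819919647155
[[ 0.716  0.422 -0.557  1.35 ]
 [ 0.698 -0.407  0.589 -0.847]
 [ 0.022 -0.81  -0.586  0.939]
 [ 0.     0.     0.     1.   ]]
top 437.19198726167 319.4693475273749 198.3197838147567
[[-0.019 -0.996  0.09   0.355]
 [-1.     0.018 -0.011  0.042]
 [ 0.009 -0.09  -0.996  1.396]
 [ 0.     0.     0.     1.   ]]
wrist 281.07964270702695 316.4098819566396 201.42845479733577
[[ 0.361 -0.892 -0.272  0.292]
 [-0.933 -0.346 -0.103 -0.531]
 [-0.002  0.291 -0.957  0.383]
 [ 0.     0.     0.     1.   ]]
{'t': 0.15, 'q': array([-1.287,  0.131,  1.489, -0.   ,  1.523, -0.085]), 'dq': array([-0.001, -0.001, -0.004,  0.   , -0.001, -0.001]), 'joint_torque': array([  0.001, -56.048, -49.233,   0.077,   0.031,  -0.   ]), 'tool_pos': array([ 0.216, -0.559,  0.243]), 'orientation': array([-3.087, -0.576,  0.   ]), 'force': array([ 0.557,  0.546, -0.564]), 'wrist_torque': array([ 0.011,  0.008, -0.018]), 'opening': 0.0927864278999587}
```

View pics/scene0.png

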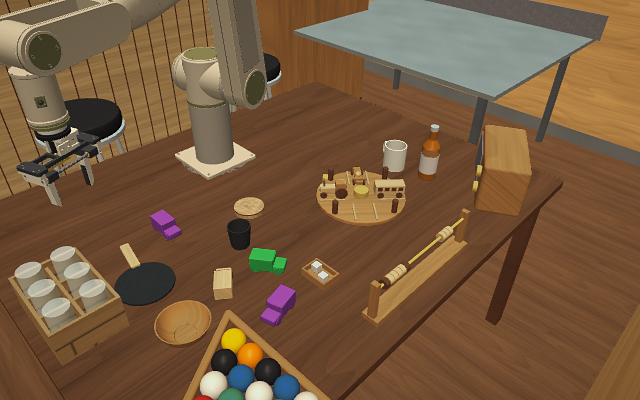

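View pics/top0.png

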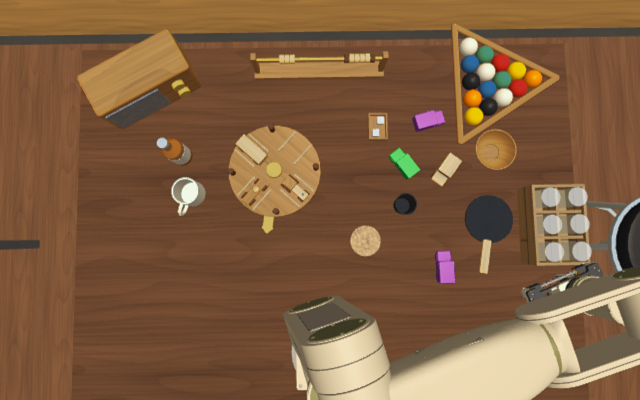

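View pics/wrist0.png

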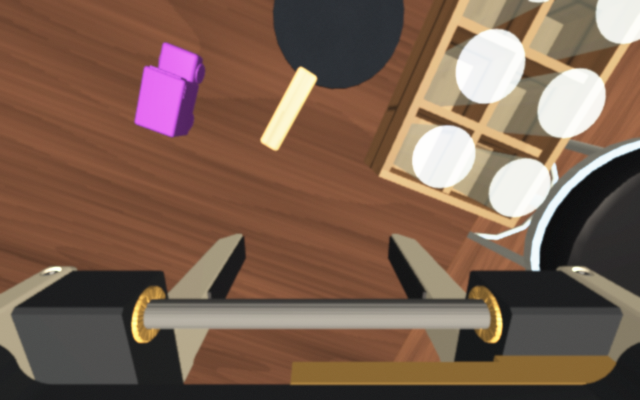

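Scene view: turntable around (361,195), mug (395,155), dice cup (239,234), a wood-coloured van (222,283), with green and purple lookalikes. I'll zoom in on the top view.

Run:
```python
from h import *
c=load('top0');im=cv2.cvtColor(c['image'],cv2.COLOR_RGB2BGR)
a=cv2.resize(im[115:245,220:330],None,fx=5,fy=5,interpolation=cv2.INTER_CUBIC)[:600]
cv2.imwrite('pics/z1.png',a)
s=cv2.cvtColor(load('scene0')['image'],cv2.COLOR_RGB2BGR)
cv2.imwrite('pics/z2.png',cv2.resize(s[150:310,200:420],None,fx=3.6,fy=3.6,interpolation=cv2.INTER_CUBIC))
cv2.imwrite('pics/z3.png',cv2.resize(im[100:230,360:520],None,fx=4.5,fy=4.5,interpolation=cv2.INTER_CUBIC))
np.set_printoptions(precision=3,suppress=True)
for n,u,v,z in [('hub',274,170,.058),('ptr tip',268,232,.012),('van',447,168,.05),('cup',405,204,.07),('mug',186,192,.09)]: print(n,plane(c,u,v,z))
```

```text
hub [0.566 0.166 0.058]
ptr tip [0.376 0.191 0.012]
van [ 0.564 -0.372  0.05 ]
cup [ 0.452 -0.233  0.07 ]
mug [0.499 0.427 0.09 ]
```

View pics/z1.png

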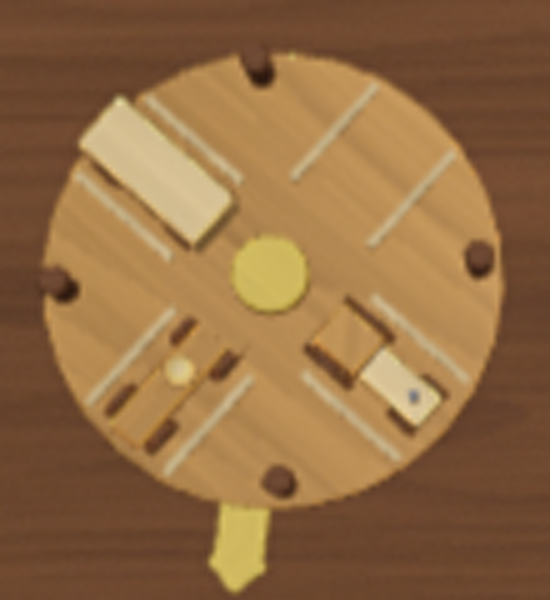

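View pics/z2.png

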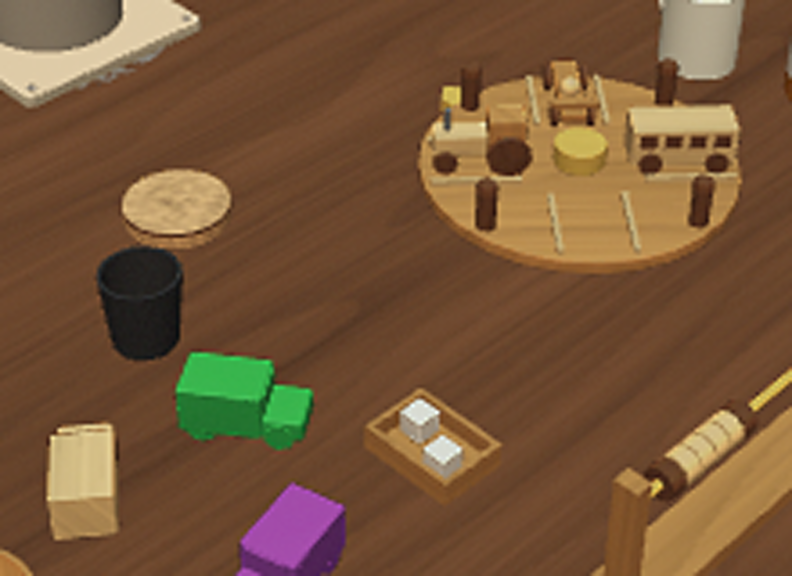

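View pics/z3.png

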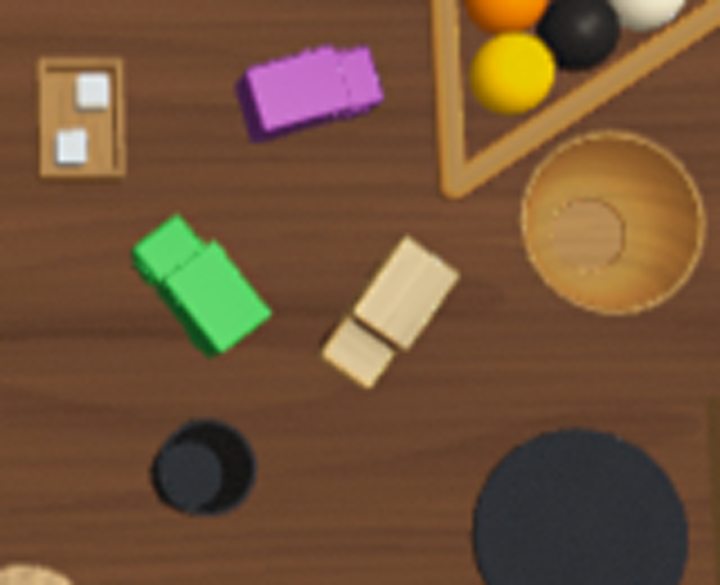

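The wood-coloured van is the target; its nose points to the image's lower left. The bay faces the upper right of the disc, and the pointer is at the bottom (238,590 in the zoom). I'll measure hub, pegs, pointer and van.

```bash
cat > m.py <<'E'
from h import *
np.set_printoptions(precision=4,suppress=True)
def cents(c,lo,hi,roi,amin=15):
    hsv=cv2.cvtColor(c['image'],cv2.COLOR_RGB2HSV)
    m=cv2.inRange(hsv,np.array(lo),np.array(hi)); k=np.zeros_like(m);x0,y0,x1,y1=roi;k[y0:y1,x0:x1]=m[y0:y1,x0:x1]
    n,l,s,ce=cv2.connectedComponentsWithStats(k)
    return k,[(s[i,4],ce[i],s[i,:4]) for i in range(1,n) if s[i,4]>=amin]
E
python3 - <<'E'
from m import *
t=load('top0');s=load('scene0')
for nm,c,pts in (('t',t,[(274,170),(268,224),(271,129),(271,190)]),('s',s,[(361,191),(331,174),(325,181),(222,275)])):
    hsv=cv2.cvtColor(c['image'],cv2.COLOR_RGB2HSV)
    print(nm,[hsv[v,u] for u,v in pts])
print('tY',[(a,b,d) for a,b,d in cents(t,(22,110,120),(32,255,255),(225,120,325,240))[1]])
print('sY',[(a,b,d) for a,b,d in cents(s,(22,110,120),(32,255,255),(315,165,410,225))[1]])
print('tP',[(a,b,d) for a,b,d in cents(t,(0,0,0),(14,255,85),(225,120,325,220),8)[1]])
E
```

```text
t [array([ 24, 138, 207], dtype=uint8), array([ 24, 137, 206], dtype=uint8), array([ 11, 171,  67], dtype=uint8), array([ 17, 135, 192], dtype=uint8)]
s [array([ 24, 146, 201], dtype=uint8), array([ 10, 166,  80], dtype=uint8), array([ 16, 142, 151], dtype=uint8), array([ 22,  94, 212], dtype=uint8)]
tY [(np.int32(177), array([273.4294, 169.3333]), array([266, 162,  16,  15], dtype=int32)), (np.int32(145), array([267.5793, 223.531 ]), array([262, 216,  12,  17], dtype=int32))]
sY [(np.int32(23), array([325.    , 175.8261]), array([323, 174,   5,   5], dtype=int32)), (np.int32(91), array([360.8462, 189.3077]), array([354, 186,  15,   8], dtype=int32))]
tP [(np.int32(13), array([271.9231, 129.6923]), array([270, 128,   5,   4], dtype=int32)), (np.int32(12), array([232.8333, 172.8333]), array([231, 171,   4,   4], dtype=int32))]
```

Run:
```python
from m import *
t=load('top0')
hub=plane(t,273.43,169.33,.058); tip=plane(t,267.6,223.5,.012)
print('hub',hub,'ptr mid',tip,'ang',np.degrees(np.arctan2(*(tip-hub)[1::-1])),np.linalg.norm((tip-hub)[:2]))
w=robot.read_camera('wrist');print(w['mount'])
s=robot.read_state();R0=R.from_rotvec(s['orientation'])
print(R0.as_matrix())
# target orientation: tool z down, y at 89deg
y=np.array([np.cos(np.radians(89)),np.sin(np.radians(89)),0]);z=np.array([0,0,-1.]);M=np.stack([np.cross(y,z),y,z],1)
print('turn',(R.from_matrix(M)*R0.inv()).as_rotvec())
cz=M@w['mount'][:3,3]; d=M@w['mount'][:3,2]; print('cam off',cz,'fwd',d)
T=np.array([0,0,.30]);c=T+cz; hit=c+d*(.05-c[2])/d[2];print('view centre rel TCP at z=.30',hit)
```

```text
hub [0.568  0.1681 0.058 ] ptr mid [0.4028 0.1925 0.012 ] ang 171.61424397222376 0.1670285807852626
[[ 0.0005 -0.9567 -0.2911  0.0809]
 [ 1.      0.0007 -0.0006  0.0007]
 [ 0.0007 -0.2911  0.9567 -0.1406]
 [ 0.      0.      0.      1.    ]]
[[ 0.9328  0.3605 -0.0003]
 [ 0.3605 -0.9328  0.0011]
 [ 0.0001 -0.0012 -1.    ]]
turn [ 0.0002 -0.0017  2.7554]
cam off [-0.0809  0.0021  0.1406] fwd [ 0.2911 -0.0056 -0.9567]
view centre rel TCP at z=.30 [ 0.038  -0.0002  0.05  ]
```

Request:
drive_tool --pt "0 12.5 29.1 4.2 0 0 2.755" --pt "0 12.5 29.1 4.2 0 0 2.755" --pt "0 12.5 29.1 4.2 0 0 2.755" --pt "0 12.5 29.1 4.2 0 0 2.755" --pt "0 12.5 29.1 4.2 0 0 2.755" --pt "0 12.5 29.1 4.2 0 0 2.755" --pt "0 12.5 29.1 4.2 0 0 2.755" --pt "0 12.5 29.1 4.2 0 0 2.755" --pt "0 12.5 29.1 4.2 0 0 2.755" --pt "0 12.5 29.1 4.2 0 0 2.755" --pt "0 12.5 29.1 4.2 0 0 2.755" --pt "0 12.5 29.1 4.2 0 0 2.755" --pt "0 12.5 29.1 4.2 0 0 2.755" --pt "0 12.5 29.1 4.2 0 0 2.755" --pt "0 12.5 29.1 4.2 0 0 2.755" --pt "0 12.5 29.1 4.2 0 0 2.755" --pt "0 12.5 29.1 4.2 0 0 2.755" --pt "0 12.5 29.1 4.2 0 0 2.755" --pt "0 12.5 29.1 4.2 0 0 2.755" --pt "0 12.5 29.1 4.2 0 0 2.755"

```text
t: 1.87
tool_pos: [0.5298, 0.1732, 0.3483]
orientation: [-0.411, -3.114, -0.003]
force: [0.3, 0.2, -0.2]
opening: 0.0928
```

Run:
```python
from h import *
c=grab('wrist','w1'); grab('top','top1')
s=robot.read_state();M=R.from_rotvec(s['orientation']).as_matrix();print(s['tool_pos'],M,s['q'])
```

```text
[0.52894241 0.16983243 0.34797884] [[-9.64571771e-01  2.63818081e-01 -1.14806072e-03]
 [ 2.63818449e-01  9.64572337e-01 -1.78756833e-04]
 [ 1.06022833e-03 -4.75303393e-04 -9.99999325e-01]] [ 2.18340586e-01 -8.34406652e-03  1.44448946e+00  7.48577895e-05
  1.70660679e+00 -1.08546698e+00]
```

View pics/w1.png

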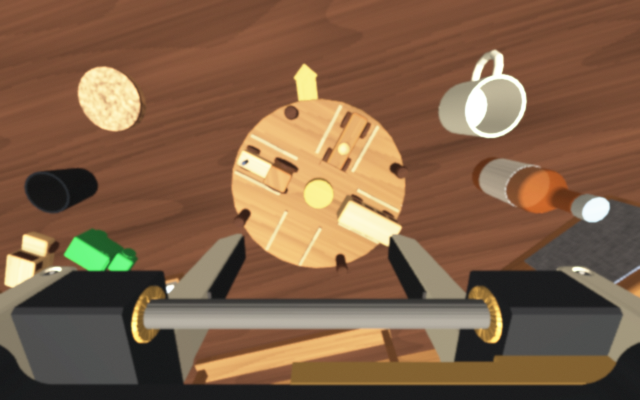

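Run:
```python
from m import *
w=load('w1');t=load('top1');im=cv2.cvtColor(w['image'],cv2.COLOR_RGB2BGR)
cv2.imwrite('pics/z4.png',cv2.resize(im[60:275,225:415],None,fx=2.75,fy=2.75,interpolation=cv2.INTER_CUBIC))
k,r=cents(w,(22,100,120),(32,255,255),(225,60,415,275),40);print(r)
hp=[x for x in r if x[1][1]>150][0][1]; pp=[x for x in r if x[1][1]<110][0]
r2=cents(t,(22,110,120),(32,255,255),(225,120,325,240))[1];print(r2)
h2=[x for x in r2 if x[1][1]<200]
if h2: print('hub tri',tri(w,hp,t,h2[0][1]))
hub=plane(w,*hp,.058);print('hub',hub)
pm=plane(w,*pp[1],.012);print('ptr centroid',pm,np.degrees(np.arctan2(*(pm-hub)[1::-1])))
q2=[x for x in r2 if x[1][1]>200]
if q2: print('ptr tri',tri(w,pp[1],t,q2[0][1]))
# tip & edge
ys,xs=np.where(k[:115]>0); P=np.array([plane(w,x,y,.012)[:2]-hub[:2] for x,y in zip(xs,ys)]);d=np.linalg.norm(P,axis=1);
print('tip',P[d.argmax()],d.max(), np.degrees(np.arctan2(*P[d.argmax()][::-1])))
print('pca',np.degrees(np.arctan2(*np.linalg.svd(P-P.mean(0))[2][0][::-1])))
# dark pegs
print([(a,b,d) for a,b,d in cents(w,(0,0,0),(14,255,70),(228,95,410,272),20)[1]])
```

```text
[(np.int32(538), array([306.026 ,  83.5892]), array([295,  65,  22,  36], dtype=int32)), (np.int32(589), array([317.5874, 193.9542]), array([304, 180,  30,  29], dtype=int32))]
[(np.int32(147), array([267.585 , 223.4898]), array([262, 216,  12,  17], dtype=int32))]
hub [0.5657 0.1655 0.058 ]
ptr centroid [0.3994 0.1913 0.012 ] 171.16242529619308
ptr tri (array([0.4018, 0.1909, 0.0307]), np.float64(0.0011785524941227486))
tip [-0.1932  0.0285] 0.1953335208179187 171.6025712967976
pca -6.9349584189623155
[(np.int32(34), array([286.4706, 163.0294]), array([279, 159,  16,   9], dtype=int32)), (np.int32(48), array([394.5833, 167.3125]), array([391, 164,   9,   8], dtype=int32)), (np.int32(63), array([244.0794, 214.3651]), array([239, 210,  10,  10], dtype=int32)), (np.int32(158), array([238.4684, 258.1835]), array([228, 237,  18,  35], dtype=int32)), (np.int32(60), array([391.0167, 258.8833]), array([388, 247,  11,  25], dtype=int32)), (np.int32(72), array([340.3194, 260.6389]), array([337, 255,   9,  11], dtype=int32))]
```

View pics/z4.png

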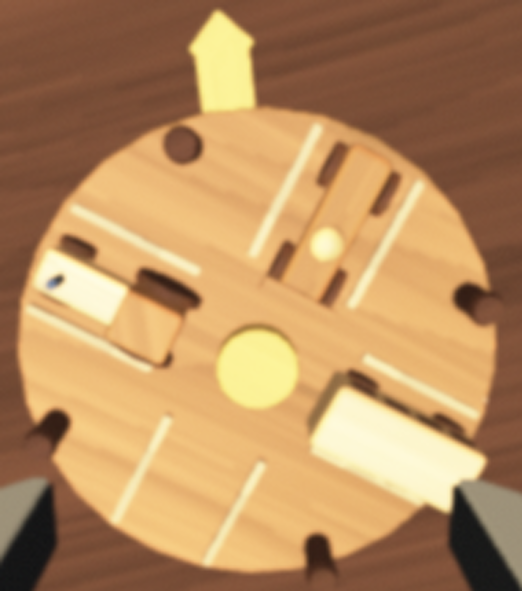

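Run:
```python
from m import *
w=load('w1');t0=load('top0')
print('hub tri',tri(w,(317.59,193.95),t0,(273.43,169.33)))
hub=plane(w,317.59,193.95,.058)
F=lambda x,y:(x/2.75+225-.3,y/2.75+60-.3)
for n,a,b in [('b1',(167,417),(117,520)),('b2',(262,463),(208,565)),('o1',(253,255),(318,127)),('o2',(352,306),(419,184)),('t1',(199,271),(74,209)),('t2',(150,368),(28,306)),('u1',(365,357),(475,415))]:
    A=plane(w,*F(*a),.042);B=plane(w,*F(*b),.042);d=B-A
    print(n,'len',np.linalg.norm(d),'ang',np.degrees(np.arctan2(d[1],d[0])),'r',np.linalg.norm((A-hub)[:2]),np.linalg.norm((B-hub)[:2]),'lat',np.cross(d/np.linalg.norm(d),A-hub)[2])
for p in [(182,143),(62,420),(315,543),(466,293)]:
    A=plane(w,*F(*p),.081)-hub;print('peg',A+hub,np.linalg.norm(A[:2]),np.degrees(np.arctan2(A[1],A[0])))
```

```text
hub tri (array([0.5658, 0.1667, 0.0632]), np.float64(0.003290943175324355))
b1 len 0.07704074845048384 ang -41.19890751834677 r 0.06398378587869039 0.1359028999564503 lat -0.03306372791849525
b2 len 0.07909414345926204 ang -41.07148841200965 r 0.06493744553634648 0.13923411374593056 lat 0.032278858516890566
o1 len 0.07815660594466874 ang 137.8940179565094 r 0.06354057877852952 0.13743237013057527 lat 0.03016312309046824
o2 len 0.07733029307916997 ang 138.14794831064617 r 0.0659251853326679 0.13766942833363674 lat -0.03514066207150163
t1 len 0.07803698248865831 ang -131.59782682622665 r 0.06336770540819214 0.1358138800068122 lat -0.03405759379749641
t2 len 0.07931994138004961 ang -133.28606650463598 r 0.06313472154268507 0.1371656895614535 lat 0.03301858897546348
u1 len 0.07780591537417306 ang 46.9745707969294 r 0.0655155760276687 0.1382297280563316 lat 0.033500261100060616
peg [0.4362 0.1617 0.081 ] 0.12958028993603943 -178.32522845140997
peg [0.56   0.0552 0.081 ] 0.11039371072609382 -92.9767513829045
peg [0.6707 0.1734 0.081 ] 0.10530576692731354 4.34184014977857
peg [0.5482 0.2858 0.081 ] 0.12165410621041771 98.30958194045284
```

Request:
drive_tool --pt "0.6 6.68 0.12 -6.5 0 0 0.32" --pt "0.6 6.68 0.12 -6.5 0 0 0.32" --pt "0.6 6.68 0.12 -6.5 0 0 0.32" --pt "0.6 6.68 0.12 -6.5 0 0 0.32" --pt "0.6 6.68 0.12 -6.5 0 0 0.32" --pt "0.6 6.68 0.12 -6.5 0 0 0.32" --pt "0.6 6.68 0.12 -6.5 0 0 0.32" --pt "0.6 6.68 0.12 -6.5 0 0 0.32" --pt "0.6 6.68 0.12 -6.5 0 0 0.32"

```text
t: 2.72
tool_pos: [0.6957, 0.1698, 0.1873]
orientation: [-0.069, 3.14, -0.0]
force: [0.9, 0.3, -0.0]
opening: 0.0391
```

Run:
```python
from h import *
c=grab('wrist','w2')
s=robot.read_state();M=R.from_rotvec(s['orientation']).as_matrix();print(s['t'],s['tool_pos'],M[:,1],s['opening'])
for p in [(.696,.173,.081)]: print(proj(c,p))
```

```text
2.7667 [0.69600741 0.17024435 0.18859704] [-4.47692892e-02  9.98997326e-01  2.29886795e-04] 0.038317347448844144
(np.float64(320.4754520144761), np.float64(208.50864900434266))
```

View pics/w2.png

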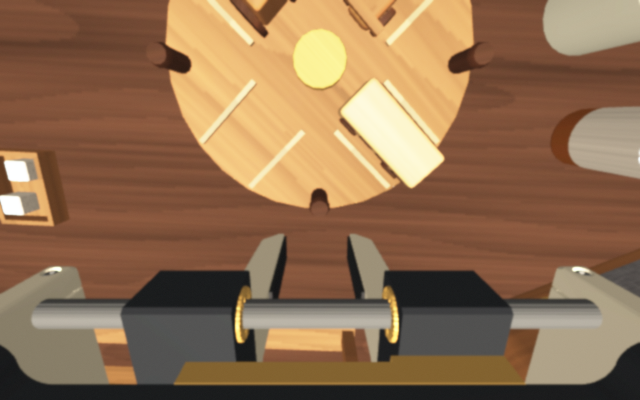

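Request:
drive_tool --pt "0.6 0 0.1 -1.6 0 0 0" --pt "0.6 0 0.1 -3.0 0 0 0" --pt "0.6 0 0.1 -4.5 0 0 0" --pt "0.6 0 0.1 -4.5 0 0 0" --pt "0.6 0 0.1 -4.5 0 0 0"

```text
t: 3.18
tool_pos: [0.694, 0.1731, 0.0734]
orientation: [0.073, -3.138, 0.001]
force: [-0.2, 0.5, 1.1]
opening: 0.0373
```

Run:
```python
from h import *
s=robot.read_state();p=s['tool_pos'];print(s['t'],p,s['force'],s['opening'])
hub=np.array([.566,.166])
a0=np.arctan2(p[1]-hub[1],p[0]-hub[0]);r=np.hypot(*(p[:2]-hub));print(np.degrees(a0),r)
c=np.radians(3)
for k in range(0,26):
    d=min(6*k,146.5)
    q=hub+.13*np.array([np.cos(c-np.radians(d)),np.sin(c-np.radians(d))])
    print(k,d,np.round((q-p[:2])/.025,2),round(-np.radians(d),3))
```

```text
3.1833 [0.69404004 0.17313489 0.07337692] [-0.20653086  0.52948767  1.11251175] 0.03726228875175091
3.1894452174241574 0.1282386788996497
0 0 [ 0.07 -0.01] -0.0
1 6 [ 0.07 -0.56] -0.105
2 12 [ 0.01 -1.1 ] -0.209
3 18 [-0.1  -1.63] -0.314
4 24 [-0.27 -2.15] -0.419
5 30 [-0.49 -2.65] -0.524
6 36 [-0.76 -3.12] -0.628
7 42 [-1.08 -3.56] -0.733
8 48 [-1.44 -3.96] -0.838
9 54 [-1.85 -4.33] -0.942
10 60 [-2.29 -4.65] -1.047
11 66 [-2.76 -4.92] -1.152
12 72 [-3.26 -5.14] -1.257
13 78 [-3.78 -5.31] -1.361
14 84 [-4.31 -5.42] -1.466
15 90 [-4.85 -5.48] -1.571
16 96 [-5.39 -5.48] -1.676
17 102 [-5.94 -5.42] -1.78
18 108 [-6.47 -5.31] -1.885
19 114 [-6.99 -5.14] -1.99
20 120 [-7.48 -4.92] -2.094
21 126 [-7.95 -4.65] -2.199
22 132 [-8.39 -4.33] -2.304
23 138 [-8.8  -3.96] -2.409
24 144 [-9.16 -3.56] -2.513
25 146.5 [-9.3  -3.38] -2.557
```

Request:
drive_tool --pt "0.6 0.07 -0.56 0 0 0 -0.105" --pt "0.6 0.01 -1.1 0 0 0 -0.209" --pt "0.6 -0.1 -1.63 0 0 0 -0.314" --pt "0.6 -0.27 -2.15 0 0 0 -0.419" --pt "0.6 -0.49 -2.65 0 0 0 -0.524" --pt "0.6 -0.76 -3.12 0 0 0 -0.628" --pt "0.6 -1.08 -3.56 0 0 0 -0.733" --pt "0.6 -1.44 -3.96 0 0 0 -0.838" --pt "0.6 -1.85 -4.33 0 0 0 -0.942" --pt "0.6 -2.29 -4.65 0 0 0 -1.047" --pt "0.6 -2.76 -4.92 0 0 0 -1.152" --pt "0.6 -3.26 -5.14 0 0 0 -1.257" --pt "0.6 -3.78 -5.31 0 0 0 -1.361" --pt "0.6 -4.31 -5.42 0 0 0 -1.466" --pt "0.6 -4.85 -5.48 0 0 0 -1.571" --pt "0.6 -5.39 -5.48 0 0 0 -1.676" --pt "0.6 -5.94 -5.42 0 0 0 -1.78" --pt "0.6 -6.47 -5.31 0 0 0 -1.885"

```text
t: 4.68
tool_pos: [0.5371, 0.04, 0.0794]
orientation: [2.498, 1.895, 0.011]
force: [0.7, -1.4, 0.7]
opening: 0.0376
```

Run:
```python
from h import *
c=grab('wrist','w3')
s=robot.read_state();p=s['tool_pos'];M=R.from_rotvec(s['orientation']).as_matrix();yaw=np.degrees(np.arctan2(M[1,1],M[0,1]))
hub=np.array([.566,.166]);a0=np.degrees(np.arctan2(p[1]-hub[1],p[0]-hub[0]))
print(s['t'],p,s['force'],s['opening'],a0,np.hypot(*(p[:2]-hub)),'yaw',yaw)
for d in (-111,-117,-123,-129,-135,-140,-143.5):
    q=hub+.13*np.array([np.cos(np.radians(d)),np.sin(np.radians(d))])
    print(d,np.round((q-p[:2])/.025,2),round(np.radians(d+90-yaw),3))
```

```text
4.7333 [0.5348149  0.04080426 0.07865132] [ 1.99003781  0.85187159 -0.15877852] 0.037365968800080536 -103.9872007327439 0.1290212492420748 yaw -16.070266683067196
-111 [-0.62  0.15] -0.086
-117 [-1.11  0.37] -0.191
-123 [-1.58  0.65] -0.295
-129 [-2.03  0.97] -0.4
-135 [-2.43  1.33] -0.505
-140 [-2.74  1.67] -0.592
-143.5 [-2.93  1.91] -0.653
```

View pics/w3.png

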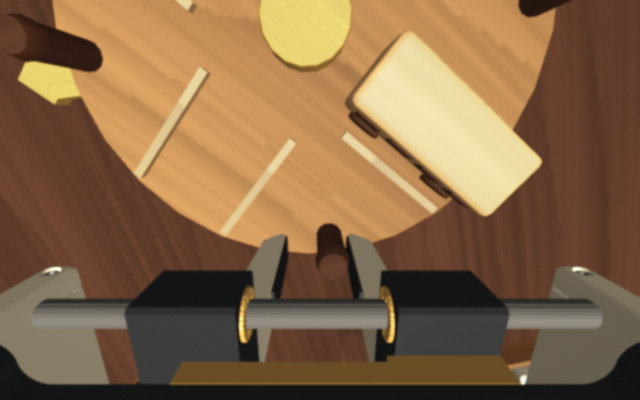

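Request:
drive_tool --pt "0.6 -0.62 0.15 0 0 0 -0.086" --pt "0.6 -1.11 0.37 0 0 0 -0.191" --pt "0.6 -1.58 0.65 0 0 0 -0.295" --pt "0.6 -2.03 0.97 0 0 0 -0.4" --pt "0.6 -2.43 1.33 0 0 0 -0.505" --pt "0.6 -2.74 1.67 0 0 0 -0.592" --pt "0.6 -2.93 1.91 0 0 0 -0.653" --pt "0.6 -2.93 1.91 0 0 0 -0.653" --pt "0.6 -2.93 1.91 0 0 0 -0.653" --pt "0.85 -2.93 1.91 0 0 0 -0.653" --pt "0.85 -2.93 1.91 0 0 0 -0.653" --pt "0.85 -2.93 1.91 0 0 0 -0.653" --pt "0.85 -2.93 1.91 0 0 0 -0.653" --pt "0.85 -2.93 1.91 0 0 0 -0.653" --squeeze 4

```text
t: 5.9
tool_pos: [0.4615, 0.0881, 0.0741]
orientation: [2.976, 1.004, 0.001]
force: [0.6, -1.1, 4.2]
opening: 0.0187
```

Run:
```python
from h import *
c=grab('wrist','w4')
s=robot.read_state();p=s['tool_pos'];M=R.from_rotvec(s['orientation']).as_matrix();yaw=np.degrees(np.arctan2(M[1,1],M[0,1]))
hub=np.array([.566,.166]);a0=np.degrees(np.arctan2(p[1]-hub[1],p[0]-hub[0]))
print(s['t'],p,s['force'],s['opening'],a0,np.hypot(*(p[:2]-hub)),'yaw',yaw)
```

```text
5.95 [0.46146458 0.08819185 0.07412356] [ 0.63784308 -0.79301292  4.91052936] 0.01911435829298299 -143.33883108102805 0.13031409057101656 yaw -52.70499226351446
```

View pics/w4.png

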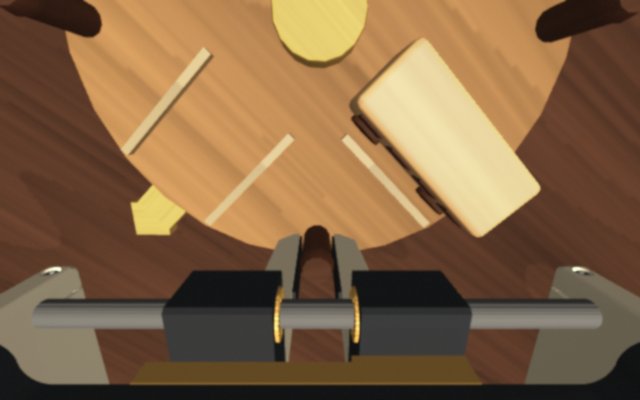

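Request:
drive_tool --pt "0.5 0 0 0 0 0 0" --pt "0.5 0 0 0 0 0 0" --pt "0.5 0 0 0 0 0 0" --pt "0.5 0 0 1.5 0 0 0" --pt "0.5 0 0 3 0 0 0" --pt "0.3 0 0 4.6 0 0 0" --pt "0 0 0 6.2 0 0 0" --pt "0 0 0 7.8 0 0 0" --pt "0 0 0 9 0 0 0" --pt "0 0 0 9 0 0 0" --pt "0 0 0 9 0 0 0"

```text
t: 6.87
tool_pos: [0.4618, 0.0885, 0.3006]
orientation: [2.976, 1.004, 0.006]
force: [-1.0, 0.1, -0.5]
opening: 0.0818
```

Run:
```python
from h import *
c=grab('wrist','w5');grab('scene','scene5')
s=robot.read_state();print(s['t'],s['tool_pos'],s['q'])
```

```text
6.9667 [0.46022409 0.08834958 0.29708182] [ 8.01294424e-02 -2.45176518e-01  1.75294992e+00  7.97354336e-05
  1.63600678e+00  1.00004468e+00]
```

View pics/w5.png

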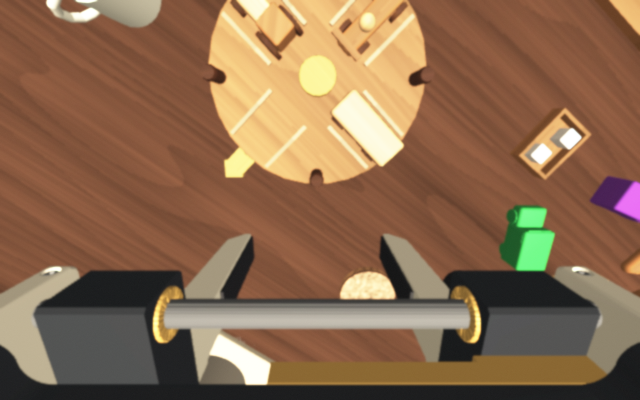

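Run:
```python
from m import *
w=load('w5');im=cv2.cvtColor(w['image'],cv2.COLOR_RGB2BGR)
cv2.imwrite('pics/z5.png',cv2.resize(im[50:190,205:345],None,fx=4,fy=4,interpolation=cv2.INTER_CUBIC))
k,r=cents(w,(22,100,120),(32,255,255),(205,30,430,185),40);print(r)
```

```text
[(np.int32(255), array([317.2824,  74.4902]), array([299,  55,  38,  41], dtype=int32)), (np.int32(133), array([238.218 , 162.6015]), array([225, 148,  29,  29], dtype=int32))]
```

View pics/z5.png

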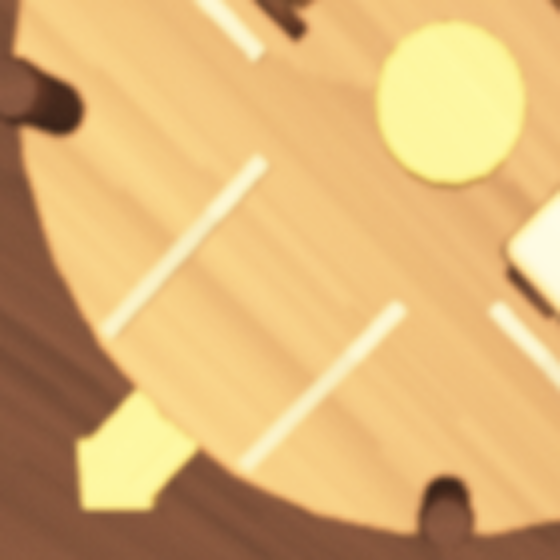

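```bash
cat > ck.py <<'E'
from m import *
def ck(w,F,kerbs,hubpx,ptr):
    hub=plane(w,*F(*hubpx),.058);print('hub',hub)
    for a,b in kerbs:
        A=plane(w,*F(*a),.042);B=plane(w,*F(*b),.042);d=B-A
        print('len',np.linalg.norm(d),'ang',np.degrees(np.arctan2(d[1],d[0]))%360,'r',np.linalg.norm((A-hub)[:2]),np.linalg.norm((B-hub)[:2]),'lat',np.cross(d/np.linalg.norm(d),A-hub)[2])
    K=[[plane(w,*F(*x),.042) for x in k] for k in kerbs]
    i=(K[0][0]+K[1][0])/2;o=(K[0][1]+K[1][1])/2
    for n,p in(('in',i),('out',o)): print(n,p,np.degrees(np.arctan2(*(p-hub)[1::-1]))%360)
    for p in ptr:
        P=plane(w,*F(*p),.012);print('ptr',P,np.degrees(np.arctan2(*(P-hub)[1::-1]))%360,np.linalg.norm((P-hub)[:2]))
E
python3 - <<'E'
from ck import *
w=load('w5');F=lambda x,y:(x/4+205-.375,y/4+50-.375)
ck(w,F,[((260,162),(110,332)),((400,308),(245,466))],(451,103),[(80,510),(115,475),(167,420)])
P=lambda x,y:plane(w,*F(x,y),.012)[:2]
a=P(140,390);b=P(195,450);s1=P(78,440);s2=P(152,510);m=(s1+s2)/2-(a+b)/2;print('shaft dir',np.degrees(np.arctan2(m[1],m[0])))
E
```

```text
hub [0.5666 0.1659 0.058 ]
len 0.07725189697572346 ang 172.52365394272604 r 0.0652067113126405 0.13729373256235888 lat -0.03364732189597971
len 0.07825892768739204 ang 171.57223023151434 r 0.06508504322401024 0.1384176439896256 lat 0.03279851295009228
in [0.5109 0.1741 0.042 ] 171.61460072361837
out [0.4339 0.1848 0.042 ] 171.86413789651633
ptr [0.3684 0.1956 0.012 ] 171.46358118075779 0.20041975811181803
ptr [0.3883 0.1922 0.012 ] 171.60259033028169 0.18027501784592576
ptr [0.4181 0.1878 0.012 ] 171.58406020302567 0.15015688645623684
shaft dir 171.55246397110852
```

The bay is at 171.8° and the pointer at 171.55°, so they are aligned within about 0.3°. Next I'll hover over the van.

Request:
drive_tool --pt "0 3.8 -18.2 -1 0 0 1.81" --pt "0 3.8 -18.2 -1 0 0 1.81" --pt "0 3.8 -18.2 -1 0 0 1.81" --pt "0 3.8 -18.2 -1 0 0 1.81" --pt "0 3.8 -18.2 -1 0 0 1.81" --pt "0 3.8 -18.2 -1 0 0 1.81" --pt "0 3.8 -18.2 -1 0 0 1.81" --pt "0 3.8 -18.2 -1 0 0 1.81" --pt "0 3.8 -18.2 -1 0 0 1.81" --pt "0 3.8 -18.2 -1 0 0 1.81" --pt "0 3.8 -18.2 -1 0 0 1.81" --pt "0 3.8 -18.2 -1 0 0 1.81" --pt "0 3.8 -18.2 -1 0 0 1.81" --pt "0 3.8 -18.2 -1 0 0 1.81" --pt "0 3.8 -18.2 -1 0 0 1.81" --pt "0 3.8 -18.2 -1 0 0 1.81" --pt "0 3.8 -18.2 -1 0 0 1.81"

```text
t: 8.38
tool_pos: [0.5551, -0.3661, 0.2711]
orientation: [-1.051, -2.957, -0.002]
force: [0.0, -0.1, 0.0]
opening: 0.0933
```

Run:
```python
from h import *
c=grab('wrist','w6')
s=robot.read_state();M=R.from_rotvec(s['orientation']).as_matrix();print(s['t'],s['tool_pos'],np.degrees(np.arctan2(M[1,1],M[0,1])))
```

```text
8.4333 [ 0.55529469 -0.36608908  0.27175732] 50.78634818818144
```

View pics/w6.png

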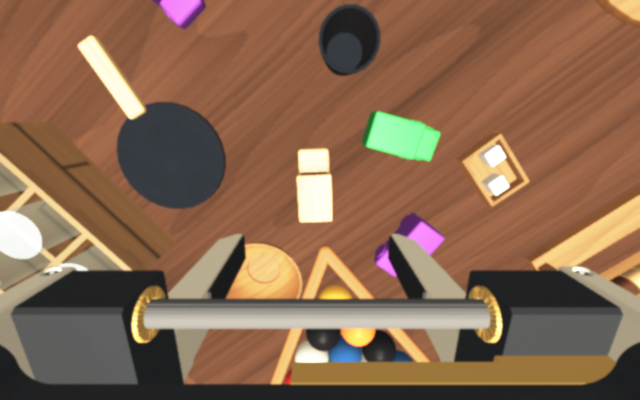

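```bash
cat > van.py <<'E'
from m import *
def van(fn,roi,sc=10):
    w=load(fn);im=cv2.cvtColor(w['image'],cv2.COLOR_RGB2BGR);x0,y0,x1,y1=roi
    z=cv2.resize(im[y0:y1,x0:x1],None,fx=sc,fy=sc,interpolation=cv2.INTER_CUBIC);cv2.imwrite('pics/z_'+fn+'.png',z)
    return w
E
python3 - <<'E'
from van import *
w=van('w6',(285,140,345,235),6); van('top0',(425,145,470,190),12)
E
```

```text
(no output)
```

View pics/z_w6.png

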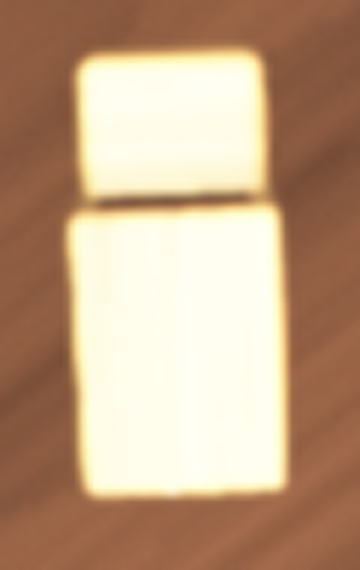

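View pics/z_top0.png

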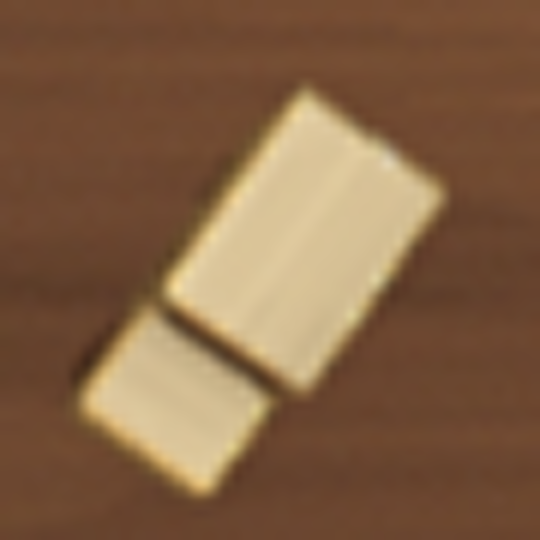

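Run:
```python
from van import *
w=load('w6');t=load('top0')
A=dict(RL=(85,494),RR=(287,490),FR=(281,207),FL=(69,213));B=dict(FR=(165,290),RR=(307,87),RL=(447,193),FL=(303,393))
fa=lambda p:(p[0]/6+285-.4,p[1]/6+140-.4);fb=lambda p:(p[0]/12+425-.46,p[1]/12+145-.46)
W={}
for k in A:
    print(k,tri(w,fa(A[k]),t,fb(B[k]))); W[k]=plane(w,*fa(A[k]),.05)
print({k:v[:2] for k,v in W.items()})
n=lambda a:np.linalg.norm(a)
print('w',n(W['RL']-W['RR']),n(W['FL']-W['FR']),'l',n(W['RL']-W['FL']),n(W['RR']-W['FR']))
an=lambda d:np.degrees(np.arctan2(d[1],d[0]))
print('nose',an(W['FL']-W['RL']),an(W['FR']-W['RR']),'from cross',an(W['RR']-W['RL'])+90,an(W['FR']-W['FL'])+90)
c=sum(W.values())/4;print('box centre',c)
nf=(plane(w,*fa((80,60)),.028)+plane(w,*fa((263,57)),.028))/2;print('nose',nf,n((nf-c)[:2]),an(nf-c))
c2=sum(plane(t,*fb(B[k]),.05) for k in B)/4;print('top centre',c2)
```

```text
RL (array([ 0.5923, -0.4313,  0.0164]), np.float64(9.252379370190656e-05))
RR (array([ 0.6172, -0.3881,  0.0366]), np.float64(0.001394998415536649))
FR (array([ 0.5618, -0.346 ,  0.0454]), np.float64(0.0023222941200014917))
FL (array([ 0.5349, -0.3844,  0.0356]), np.float64(0.0033496324762759652))
{'RL': array([ 0.5839, -0.4215]), 'RR': array([ 0.6123, -0.385 ]), 'FR': array([ 0.5598, -0.3454]), 'FL': array([ 0.5317, -0.3821])}
w 0.046249702095699806 0.046197906602421825 l 0.0653624849444927 0.0657107731479396
nose 142.93916470093 142.98116855444871 from cross 142.12729412217283 142.55834196817284
box centre [ 0.5719 -0.3835  0.05  ]
nose [ 0.5217 -0.3454  0.028 ] 0.06305895045401982 142.79901446880277
top centre [ 0.5746 -0.3822  0.05  ]
```

Request:
drive_tool --pt "0 0.5 -0.55 -1.6 0 0 0.033" --pt "0 0.5 -0.55 -3.2 0 0 0.033" --pt "0 0.5 -0.55 -4.8 0 0 0.033" --pt "0 0.5 -0.55 -6.0 0 0 0.033" --pt "0 0.5 -0.55 -6.0 0 0 0.033" --pt "0 0.5 -0.55 -6.0 0 0 0.033"

```text
t: 8.93
tool_pos: [0.5668, -0.3789, 0.1212]
orientation: [-1.001, -2.972, -0.003]
force: [1.3, 0.3, -0.3]
opening: 0.0934
```

Run:
```python
from h import *
c=grab('wrist','w7')
s=robot.read_state();M=R.from_rotvec(s['orientation']).as_matrix();print(s['t'],s['tool_pos'],np.degrees(np.arctan2(M[1,1],M[0,1])))
```

```text
8.9833 [ 0.56847086 -0.38030229  0.12457509] 52.79489773059008
```

View pics/w7.png

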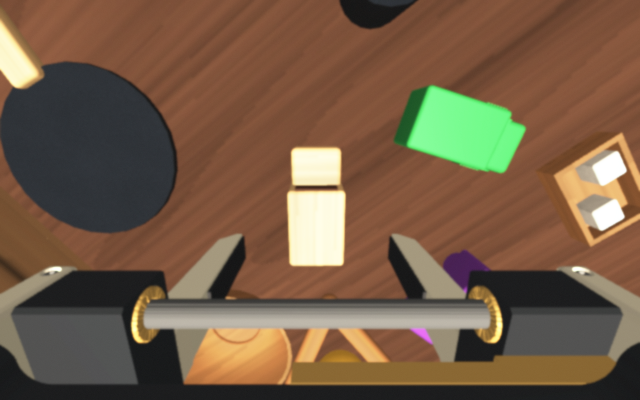

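Run:
```python
from van import *
a=load('w6');b=load('w7')
A=dict(RL=(85,494),RR=(287,490),FR=(281,207),FL=(69,213));fa=lambda p:(p[0]/6+285-.4,p[1]/6+140-.4)
B=dict(RL=(289,266),RR=(344,265.5),FR=(345,191.5),FL=(287.5,192.5))
for k in A: print(k,tri(a,fa(A[k]),b,B[k]),plane(b,*B[k],.05))
print('c',sum(plane(b,*B[k],.05) for k in B)/4)
```

```text
RL (array([ 0.583 , -0.4205,  0.0535]), np.float64(2.875373645333073e-05)) [ 0.5843 -0.422   0.05  ]
RR (array([ 0.6128, -0.3852,  0.0485]), np.float64(0.00026165888745988646)) [ 0.6121 -0.3846  0.05  ]
FR (array([ 0.5596, -0.3458,  0.0515]), np.float64(0.0010396181941597765)) [ 0.56   -0.3464  0.05  ]
FL (array([ 0.5301, -0.378 ,  0.0704]), np.float64(0.0013186055014590698)) [ 0.5336 -0.3827  0.05  ]
c [ 0.5725 -0.3839  0.05  ]
```

Request:
drive_tool --pt "0 0 0 -1.2 0 0 0" --pt "0 0 0 -2.4 0 0 0" --pt "0 0 0 -3.3 0 0 0" --pt "0 0 0 -3.3 0 0 0" --pt "0 0 0 -3.3 0 0 0" --pt "0.6 0 0 -3.3 0 0 0" --pt "0.6 0 0 -3.3 0 0 0" --pt "0.6 0 0 -3.3 0 0 0" --pt "0.6 0 0 -3.3 0 0 0" --pt "0.6 0 0 -3.3 0 0 0" --pt "0.6 0 0 -3.3 0 0 0" --pt "0.6 0 0 -3.3 0 0 0" --squeeze 15

```text
t: 9.98
tool_pos: [0.5683, -0.3804, 0.0413]
orientation: [1.0, 2.978, -0.0]
force: [0.1, 0.1, -0.1]
opening: 0.0509
```

Run:
```python
from h import *
s=robot.read_state();M=R.from_rotvec(s['orientation']).as_matrix();print(s['t'],s['tool_pos'],np.degrees(np.arctan2(M[1,1],M[0,1])),s['opening'],s['force'])
```

```text
9.9833 [ 0.5683414  -0.38040163  0.04126167] 52.88459036948353 0.05094815649535507 [ 0.06497639  0.13270865 -0.05448758]
```

Request:
drive_tool --pt "0.65 0 0 0 0 0 0" --pt "0.65 0 0 0 0 0 0" --pt "0.65 0 0 0 0 0 0" --pt "0.65 0 0 0 0 0 0" --squeeze 20

```text
t: 10.32
tool_pos: [0.5683, -0.3804, 0.0411]
orientation: [-1.0, -2.978, -0.0]
force: [-0.4, -0.7, 0.5]
opening: 0.0458
```

Request:
drive_tool --pt "0.65 0 0 1 0 0 0" --pt "0.65 0 0 2 0 0 0" --pt "0.65 0 0 3.2 0 0 0" --pt "0.65 0 0 4.8 0 0 0" --pt "0.65 0 0.5 5.6 0 0 0.02" --pt "0.65 -0.2 1.5 5.6 0 0 0.05" --pt "0.65 -0.4 2.8 5.6 0 0 0.08" --pt "0.65 -0.6 4.2 5.6 0 0 0.12" --pt "0.65 -0.8 5.6 5.6 0 0 0.16" --pt "0.65 -1.0 7.0 5.6 0 0 0.2" --pt "0.65 -1.2 8.4 5.6 0 0 0.24" --pt "0.65 -1.4 9.8 5.6 0 0 0.28" --pt "0.65 -1.6 11.2 5.6 0 0 0.32" --pt "0.65 -1.8 12.6 5.6 0 0 0.36" --pt "0.65 -2.0 14.0 5.6 0 0 0.4" --pt "0.65 -2.2 15.4 5.6 0 0 0.44" --pt "0.65 -2.4 16.8 5.6 0 0 0.48" --pt "0.65 -2.6 18.0 5.6 0 0 0.503" --pt "0.65 -2.8 19.0 5.6 0 0 0.503" --pt "0.65 -2.9 19.5 5.6 0 0 0.503"

```text
t: 11.98
tool_pos: [0.4947, 0.11, 0.1808]
orientation: [-0.224, -3.133, -0.001]
force: [0.3, 0.0, -2.4]
opening: 0.0462
```

Run:
```python
from h import *
c=grab('wrist','w8')
s=robot.read_state();p=s['tool_pos'];M=R.from_rotvec(s['orientation']).as_matrix();yaw=np.degrees(np.arctan2(M[1,1],M[0,1]));print(s['t'],p,yaw,s['opening'],s['force'])
print((np.array([.4868,.1776,.15])-p)/.025,np.radians(81.7-yaw))
```

```text
12.0333 [0.49455981 0.11091027 0.1808199 ] 81.86470975638848 0.045966413174539485 [-0.07341099  2.43262889 -1.82073863]
[-0.31039245  2.66758929 -1.23279583] -0.002874727559136664
```

View pics/w8.png

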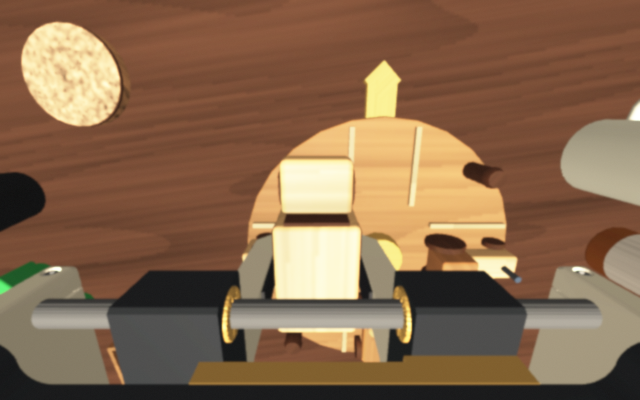

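Request:
drive_tool --pt "0.65 -0.15 1.3 -0.6 0 0 0" --pt "0.65 -0.31 2.4 -1.2 0 0 0" --pt "0.65 -0.31 2.65 -1.2 0 0 0" --pt "0.65 -0.31 2.65 -1.2 0 0 0" --pt "0.65 -0.31 2.65 -1.2 0 0 0"

```text
t: 12.45
tool_pos: [0.4882, 0.1729, 0.1512]
orientation: [-0.226, -3.133, 0.001]
force: [0.1, -0.2, -2.6]
opening: 0.046
```

Run:
```python
from h import *
c=grab('wrist','w9')
s=robot.read_state();p=s['tool_pos'];M=R.from_rotvec(s['orientation']).as_matrix();yaw=np.degrees(np.arctan2(M[1,1],M[0,1]));print(s['t'],p,yaw,s['opening'],s['force'])
print((np.array([.4868,.1776,.0785])-p)/.025,np.radians(81.7-yaw))
im=cv2.imread('pics/w9.png');cv2.imwrite('pics/z9.png',cv2.resize(im[40:280,220:430],None,fx=2.5,fy=2.5,interpolation=cv2.INTER_CUBIC))
```

```text
12.5 [0.48858709 0.1724969  0.1516369 ] 81.70628803578445 0.045906848470329394 [ 0.90176952 -0.11734064 -2.0779198 ]
[-0.07148348  0.20412389 -2.92547608] -0.00010974692792188717
```

View pics/z9.png

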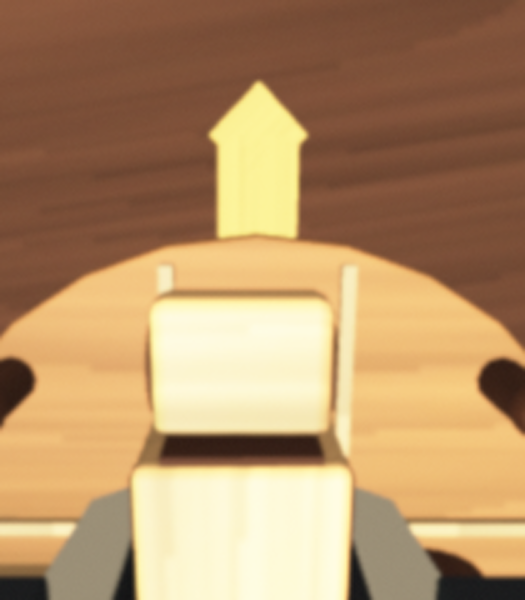

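Request:
drive_tool --pt "0.65 -0.07 0.2 -0.6 0 0 0" --pt "0.65 -0.07 0.2 -1.4 0 0 0" --pt "0.65 -0.07 0.2 -2.2 0 0 0" --pt "0.65 -0.07 0.2 -2.6 0 0 0" --pt "0.65 -0.07 0.2 -2.6 0 0 0" --pt "0.65 -0.07 0.2 -2.6 0 0 0"

```text
t: 13.0
tool_pos: [0.4865, 0.1775, 0.0865]
orientation: [-0.229, -3.133, 0.0]
force: [-0.4, -0.8, -2.0]
opening: 0.0455
```

Run:
```python
from h import *
c=grab('wrist','w10');grab('scene','scene10')
s=robot.read_state();p=s['tool_pos'];M=R.from_rotvec(s['orientation']).as_matrix();yaw=np.degrees(np.arctan2(M[1,1],M[0,1]));print(s['t'],p,yaw,s['opening'],s['force'])
print((np.array([.4868,.1776,.0775])-p)/.025,np.radians(81.7-yaw))
im=cv2.imread('pics/w10.png');cv2.imwrite('pics/z10.png',cv2.resize(im[20:280,220:430],None,fx=2.3,fy=2.3,interpolation=cv2.INTER_CUBIC))
im=cv2.imread('pics/scene10.png');cv2.imwrite('pics/z10s.png',cv2.resize(im[130:240,300:430],None,fx=5,fy=5,interpolation=cv2.INTER_CUBIC))
```

```text
13.1 [0.48757357 0.17816328 0.08775128] 81.66725730544245 0.04597206153082927 [-0.61464885  0.55126066 -1.73374406]
[-0.03094288 -0.02253103 -0.41005108] 0.0005714678260041679
```

View pics/z10.png

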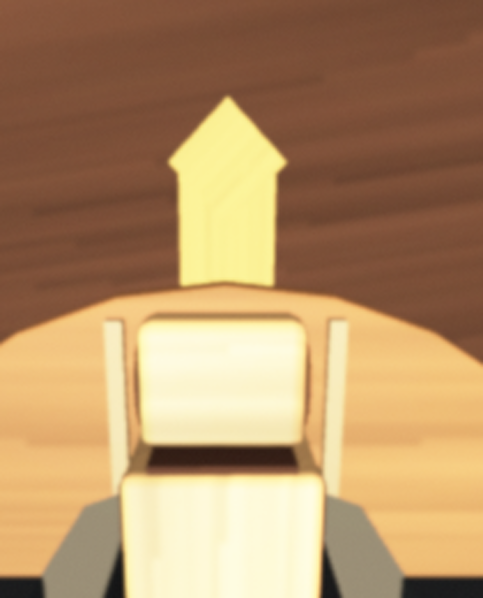

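View pics/z10s.png

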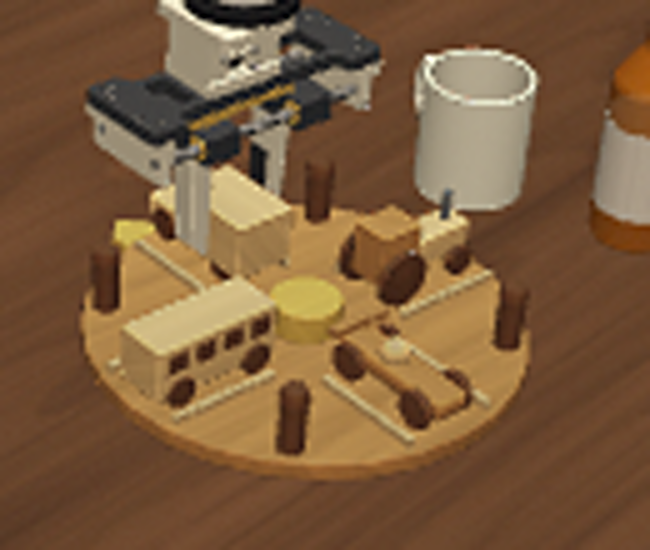

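Request:
drive_tool --pt "0.65 0 0.03 -0.2 0 0 0" --pt "0.65 0 0.03 -0.32 0 0 0" --pt "0.65 0 0.03 -0.36 0 0 0" --pt "0.65 0 0.03 -0.38 0 0 0" --pt "0.65 0 0.03 -0.38 0 0 0" --pt "0.65 0 0.03 -0.38 0 0 0"

```text
t: 13.6
tool_pos: [0.4864, 0.1792, 0.077]
orientation: [0.227, 3.133, 0.0]
force: [-1.7, -0.6, 2.9]
opening: 0.046
```

Request:
drive_tool --pt "0.35 0 0 0 0 0 0" --pt "0.35 0 0 0 0 0 0" --pt "0.35 0 0 0 0 0 0" --pt "0.35 0 0 0 0 0 0" --pt "0.35 0 0 0 0 0 0" --pt "0.35 0 0 0 0 0 0"

```text
t: 14.1
tool_pos: [0.4863, 0.1791, 0.0766]
orientation: [-0.227, -3.133, -0.0]
force: [0.1, -0.4, 1.5]
opening: 0.0603
```

Run:
```python
from h import *
grab('wrist','w11')
s=robot.read_state();print(s['t'],s['tool_pos'],s['opening'],s['force'])
im=cv2.imread('pics/w11.png');cv2.imwrite('pics/z11.png',cv2.resize(im[20:280,180:470],None,fx=2.3,fy=2.3,interpolation=cv2.INTER_CUBIC))
```

```text
14.15 [0.48630474 0.1790953  0.07657748] 0.06033922684407244 [ 0.37823702  0.32891856 -0.01740669]
```

View pics/z11.png

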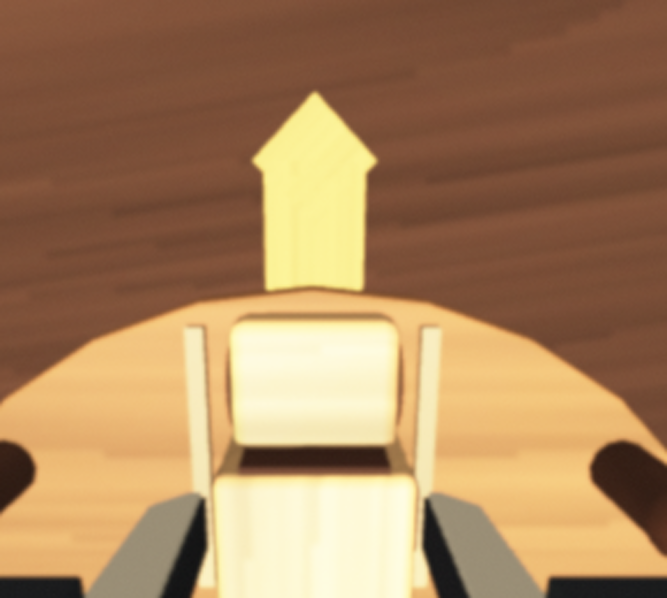

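Released: the van sits between the kerbs in line with the pointer. Next I'll lift straight up, back off and check.

Request:
drive_tool --pt "0.35 0 0 0.5 0 0 0" --pt "0.35 0 0 1.5 0 0 0" --pt "0.35 0 0 2.8 0 0 0" --pt "0.35 0 0 4.2 0 0 0" --pt "0.35 0 0 5.6 0 0 0" --pt "0.35 0 0 7 0 0 0" --pt "0.35 0 0 8.4 0 0 0" --pt "0.35 0 0 9 0 0 0" --pt "0.35 0 0 9 0 0 0" --pt "0.35 0 0 9 0 0 0"

```text
t: 14.98
tool_pos: [0.4868, 0.1793, 0.3035]
orientation: [0.227, 3.13, 0.002]
force: [-0.5, 0.3, -1.1]
opening: 0.0603
```

Run:
```python
from h import *
grab('wrist','w12');grab('scene','scene12')
s=robot.read_state();print(s['t'],s['tool_pos'],s['opening'],s['force'])
im=cv2.imread('pics/w12.png');cv2.imwrite('pics/z12.png',cv2.resize(im[60:270,215:425],None,fx=2.8,fy=2.8,interpolation=cv2.INTER_CUBIC))
```

```text
15.0833 [0.4856933 0.1789232 0.3004598] 0.060058705473345644 [ 0.32435719 -0.77266962 -0.17141024]
```

View pics/z12.png

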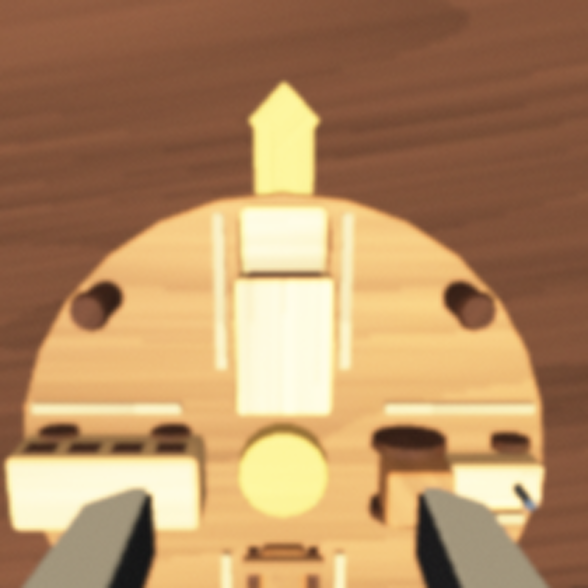

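View pics/scene12.png

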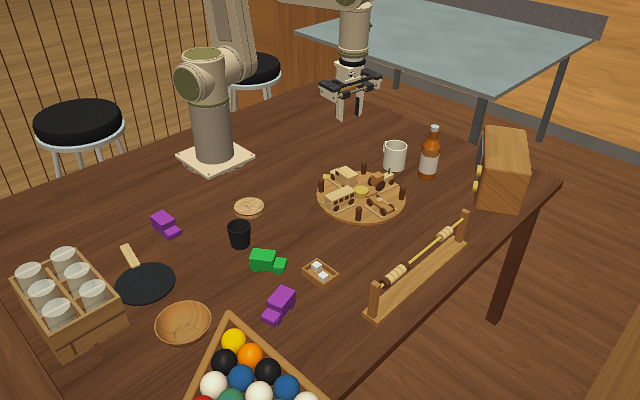

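Run:
```python
from ck import *
w=load('w12');F=lambda x,y:(x/2.8+215-.32,y/2.8+60-.32)
ck(w,F,[((222,370),(217,213)),((345,370),(348,213))],(283,473),[(284,82),(284,190)])
hub=plane(w,*F(283,473),.058)
C=[plane(w,*F(*p),.086) for p in((236,280),(333,280),(331,415),(239,415))]
f=(C[0]+C[1])/2;r=(C[2]+C[3])/2
for n,p in(('front',f),('rear',r)): print(n,np.linalg.norm((p-hub)[:2]),np.degrees(np.arctan2(*(p-hub)[1::-1])))
d=f-r;print('van heading',np.degrees(np.arctan2(d[1],d[0])),np.linalg.norm(d))
n=plane(w,*F(284,207),.064);print('nose r',np.linalg.norm((n-hub)[:2]))
```

```text
hub [0.5644 0.1668 0.058 ]
len 0.08096647725136741 ang 172.16362507347174 r 0.06119207173892107 0.13698160392898817 lat 0.03182012904058383
len 0.0809846761653765 ang 171.9591061166471 r 0.061479326044560564 0.13689614041240086 lat -0.03299370270160686
in [0.513  0.1745 0.042 ] 171.4154085486724
out [0.4328 0.1857 0.042 ] 171.80870649772814
ptr [0.3702 0.1956 0.012 ] 171.55859785871456 0.1963521600694581
ptr [0.4231 0.1879 0.012 ] 171.49846586174695 0.14290213218055858
front 0.10620175564055835 171.31793441703599
rear 0.04154512359181566 170.34629523110158
van heading 171.9421489501802 0.06466644342876263
nose r 0.1372208800853461
```

```bash
python3 -c "
from h import *
print(robot.close_job())"
```

```text
the job is handed in; nothing more can be done
None
```

The job is handed in. The disc is turned so the empty bay faces the brass pointer, and the wooden van is parked in it, nose out over the pointer. It took about 15 s of the 72 s allowed.

- **How it was done:** I held the fingers loosely around one rim peg and swung the disc about 146° clockwise. A gentle squeeze at the end fixed its angle. I then gripped the van across its box body, lowered it until the force showed contact, released it and lifted clear.
- **Alignment:** The kerb centreline points to about 172° and the pointer to 171.5°, so they agree to about 0.5°. The van's heading is 171.9°.
- **Van position:** Its middle is about 89 mm from the axis, against the bay centre's 90 mm. Its wheels are between the kerbs, about 1 mm off the centreline.
- **Other objects:** In the last scene picture the mug and dice cup stand where they began. The highest force I saw was about 5 N.

Some checks disagreed:
- Early height estimates from the top camera were poor: 16 to 45 mm for the van's 50 mm top. A second wrist view gave 48 to 54 mm on three corners and an outlier of 70 mm on the fourth. The measured box size (46 × 65 mm) and the contact height fit the stated sizes, so I used those.
- The bay's kerbs measured about 4 mm further from the axis than the stated 90 mm centre. I kept to 90 mm for the van.

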